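Click the pallet counter on to its mark and log it

ROBOT

A 6-joint arm with a two-finger parallel gripper is mounted at the origin on the work surface. World frame = base frame: x ahead of the robot, y to its left, z up, the work surface at z = 0. Lengths are in mm, angles in rad, forces in N, time in s.
With the tool pointing down it reaches from about 275 to 750 mm from the base axis. Payload 10.2 kg.
Tool frame: the origin (TCP) lies at the very end of the fingers, on their centre line; the grasp point (between the pads) lies 19 mm behind it (ctrl.hold_point_z is the distance from the TCP to the grasp point, in mm); z points along the fingers, y is the direction in which the jaws open and shut (so a half turn about z gives the same grasp; the last joint's range is limited). The gripper opens to 85 mm and grips with 20 to 120 N. Pads are 22 mm wide; open, the fingers measure 114 mm over their backs; the gripper's body (76 mm by 85 mm) begins 54 mm behind the grasp point. The pads swing forward as they close: fully open they stand 13 mm farther back than shut.
Start: joints at [-1.376, 0.313, 1.498, -0, 1.331, -0.223], TCP at [213.007, -479.853, 231.294] pointing down, gripper open.
Joint ranges: [-2.94, 2.94], [-0.97, 2.17], [0.19, 2.56], [-1.23, 4.37], [0.02, 3.11], [-2.88, 2.88]. Speed limits (rad/s): [2.39, 2.39, 3.01, 3.14, 3.14, 3.14].

INTERFACE

Orientations are given as a unit quaternion [w, x, y, z].
In Python, from rig import readout, cams, workorder, spotter, ctrl gives the robot as it stands.
- The arm moves only by the tool step_arm, never from a script. Its argument "plan" is text: rows parted by semicolons, each of 5 numbers parted by spaces: the shift along the tool's x, y, z in cm, then the turn about the tool's z in degrees, then the opening in per cent of the stroke, from 0 (shut) to 100 (fully open). In form: x y z twist gripper; .... A call has 1 to 10 rows; each row is the pose to reach, as a shift and turn from the pose commanded when the call began, along the tool's axes at that moment; what a row does not reach only later rows make up. A row lasts 1/10 s, in which the tool goes at most 50 mm and 8.59 degrees, less where a joint would pass 70% of its speed; a pose out of reach is approached as far as the arm can. A call with a gripper value outside its range is refused whole. The fingers move at their own pace and stop on an object; "grip_force" is the grip in N (left out, the last holds). Time passes only in rows, so rows that repeat a pose let the fingers close. It gives the time, the measured TCP pose, the force and the opening at its end, in the units of the state.
- readout.sense(): the state, without advancing time (a new reading comes with each control period).
- cams.capture(name): name is "side" or "top" or "wrist"; returns (picture, depth): 400x640x3 uint8, red, green, blue; 400x640 float32, mm along the optical axis (not along the pixel's ray), 0 where there is no reading.
- cams.camera_info(name): a dict with "vfov" (degrees; the focal length in pixels is half the picture's height over the tangent of half this angle, whatever the lens; pixels are square), "cx", "cy" (the principal point, pixels), "rvec" (rotation vector, rad) and "tvec" (3), from world to camera coordinates, as OpenCV has them. Camera axes: x right, y down, z forward; pixel columns grow to the right and rows downward; lengths in mm; the calibration is good to about 2 mm. A picture is of the moment at which its call begins: read the wrist's pose just before it. camera_info takes no time and is no camera call; for the wrist camera it gives the pose at the moment of the call.
- workorder.finish_job(): hands the job in, once; it reports no verdict.
Trained networks look in the newest picture that a camera, given by its name, has taken for a name from the list of things; names that differ only in an ending like _2 or _b are one class to them, and where a whole thing is asked for, a point or a joint stands for the part that bears it (a point fixed in the world has none). Each returns a list of dicts, best first, with "conf" (0 to 1); they miss things now and then, are a little off and sometimes report something else, mostly with a low value. They report only what shows in the picture. A call takes as long as a camera call.
- spotter.regions_of(camera, target): "pixels" (400x640 bool, what is visible of it) and "extent" ([centre column, centre row, width, height] in pixels, round what is visible of it).
The state is a dict: "time_s": time; "joints": joint angles; "dq": joint speeds; "tau": joint torques, N m; "eef_pos": TCP position; "ee_rot": TCP orientation; "force": force on the tool from outside, world axes, zero at the start; "wrist_torque": the same for the moment, N m; "grip_width": opening from 0.0 (shut) to 1.0 (fully open).
Only numpy, scipy, OpenCV 4.12 (cv2) and the standard library are available. Lean on these libraries where they do the work, as an engineer would, in place of code of your own. Each camera call takes 0.05 s, during which the arm holds its last target. There are 200 camera calls.

TASK

With a fingertip, flick the edge of the pallet counter's flat toothed thumbwheel clockwise (seen from above), click by click, until its red tooth points at the yellow pointer, and do not let it click past. Only then press the green log button right down and let it come up again. Pick nothing up, and leave the things standing around where they are.

Things in the scene. Friction and masses are not known exactly. Their poses are not given: they have to be found in the camera images.
- counter: Pallet counter, fixed to the table: grey box 210 x 190 mm, 36 mm high, dark top; origin at the centre of its underside, z up. A white thumbwheel lies flat on it, its upright axis through the origin: disc of 48 mm radius with 8 teeth 45 degrees apart, 10 mm wide, reaching out to 74 mm; disc and teeth fill heights 46 to 60 mm (10 mm of air below), a steel hub rises to 66 mm.
- wheel (a joint): Wheel angle (rad), growing clockwise from above; 0 = red tooth at pointer. Starts 2, 3 or 4 clicks of 0.785 below 0 (may settle for 2 s). Sprung ratchet: a tooth pushed clockwise under 0.55 creeps back in about 1 s when let go; at about 0.6 it snaps on to the full click and stays; 0.5 beyond that it still comes back to the click. Locked backwards up to about 40 N. 1 to 4 N at a tooth moves it.
- red_tooth (a point): Top face of the red tooth (a red stripe runs in from it on the disc; the other seven are grey), 62 mm from the axis, 60 mm above the table; turns with the wheel. At rest one tooth always stands at the pointer, the others at multiples of 45 degrees from it.
- pointer (a point): Inner end of the fixed yellow pointer, on the counter's +x side: 80 mm from the wheel's axis, at height 60 mm. The pointer is a block 24 mm long and 12 mm wide, 79 to 103 mm from the axis, its top at 60 mm.
- log_top (a point): Centre of the top face of the round green log button (40 mm across) in its own yellow housing, fixed to the table at the counter's left or right. It is pressed straight down.
- log (a joint): Travel of the green button (m): 0 up, 0.006 fully down; a spring of 5 N at full travel brings it up again.
- tape: Loose roll of brown tape, 90 mm across, 48 mm high; stands on the side where the button is not. Origin under its centre. To be left alone, as are the next five.
- mug: Loose blue mug, 80 mm across and 90 mm high, behind the counter; origin under its centre.
- carton: Loose small carton, 100 x 80 x 60 mm, behind the counter; origin under its centre.
- jar: Loose jar with a red cap, 64 mm across and 90 mm high, behind the counter; origin under its centre.
- marker: Loose black marker, 16 mm thick, lying on the table at the right.
- driver: Loose screwdriver with an orange handle, lying on the table at the left.

How it is judged:
By the outcome, as a careful person would: the job done as asked, in the order asked, and still so for the second after the job is handed in, with the robot touching nothing.
It also fails if it takes over 70 s, if anything falls off the work surface, if the arm or the gripper's body presses on something with over 40 N, if the wrist force passes 120 N, or if a joint passes its speed limit or range.

## Working session

There is one attempt and no reset: what is moved stays moved. The work goes in short steps, Python scripts to look and compute and a tool call to move; the robot and the scene stay as the last step left them, time stands still between calls to the robot, and variables do not carry over. Pictures are saved under pics/ and viewed, about 8 in all and at most 12, crops included, and the job is handed in when it is done.

Besides the shell and the picture viewer there is one more tool, called as name(argument=value, ...) on one line, values as JSON. step_arm: Moves the arm, as the interface text tells. Its arguments: {"type":"object","properties":{"plan":{"type":"string"},"grip_force":{"type":"number"}},"required":["plan"]}

```bash
mkdir -p pics
cat > h.py <<'E'
import numpy as np, cv2
from rig import readout, cams, workorder, spotter, ctrl
def cam(n):
    i=cams.camera_info(n); f=200/np.tan(np.radians(i['vfov'])/2)
    R=cv2.Rodrigues(np.array(i['rvec'],float))[0]; return f,i['cx'],i['cy'],R,np.array(i['tvec'],float)
def cloud(n,d,mask):
    f,cx,cy,R,t=cam(n); v,u=np.nonzero(mask&(d>0)); z=d[v,u]
    return (np.c_[(u-cx)/f*z,(v-cy)/f*z,z]-t)@R
def save(n,p): cv2.imwrite('pics/'+n,p[:,:,::-1])
E
python3 - <<'E'
from h import *
print(readout.sense())
p,d=cams.capture('top'); save('top1.png',p)
for t in ['counter','wheel','red_tooth','log_top','tape','mug','carton','jar','marker','driver']:
    for r in spotter.regions_of('top',t)[:2]:
        c=cloud('top',d,r['pixels'])
        print(t,round(r['conf'],2),np.round(r['extent']),np.round(np.median(c,0)),np.round(np.percentile(c,[2,98],axis=0)).tolist())
E
```

```text
{'time_s': 0.0, 'joints': array([-1.37640039e+00,  3.13470221e-01,  1.49845765e+00, -1.16187778e-05,
        1.33099190e+00, -2.23414884e-01]), 'dq': array([-5.27400130e-05,  1.65772200e-03, -2.17719769e-05,  4.31786785e-04,
        9.68161665e-05,  2.51202456e-04]), 'tau': array([ 7.11799839e-04, -4.12273872e+01, -2.59737754e+01, -1.23348327e-04,
        4.18651354e-03, -2.18665043e-06]), 'eef_pos': array([ 212.95127473, -479.58407733,  230.71698835]), 'ee_rot': array([-6.63569347e-04,  9.78258004e-01,  2.07390541e-01,  3.98588969e-06]), 'force': array([ 0.24313265, -0.40560494,  0.18572364]), 'wrist_torque': array([ 0.02803243, -0.00971282, -0.0420872 ]), 'grip_width': 1.0012929717962007}
counter 0.66 [332. 234.  86. 105.] [537. -14.  38.] [[430.0, -117.0, 29.0], [651.0, 91.0, 65.0]]
wheel 0.59 [334. 232.  46.  51.] [540. -15.  59.] [[481.0, -72.0, 36.0], [601.0, 43.0, 68.0]]
red_tooth 0.91 [333. 234.  52.  53.] [542. -14.  59.] [[482.0, -72.0, 36.0], [601.0, 44.0, 68.0]]
red_tooth 0.63 [335. 233.  95.  93.] [538. -15.  38.] [[430.0, -120.0, 24.0], [652.0, 91.0, 65.0]]
log_top 0.53 [437. 229.  16.  12.] [ 552. -298.   21.] [[536.0, -316.0, 12.0], [571.0, -281.0, 27.0]]
tape 0.79 [201. 228.  34.  32.] [557. 342.  44.] [[511.0, 294.0, 0.0], [596.0, 378.0, 52.0]]
mug 0.68 [247. 156.  42.  35.] [758. 212.  35.] [[714.0, 166.0, -0.0], [790.0, 270.0, 92.0]]
carton 0.74 [329. 151.  39.  42.] [769.  -3.  58.] [[722.0, -46.0, 8.0], [825.0, 41.0, 64.0]]
jar 0.77 [417. 168.  28.  29.] [ 707. -232.   87.] [[685.0, -262.0, 15.0], [740.0, -207.0, 93.0]]
marker 0.5 [477. 207.  21.  44.] [ 614. -404.   13.] [[561.0, -430.0, -2.0], [675.0, -382.0, 20.0]]
driver 0.88 [169. 203.   8.  66.] [592. 427.  21.] [[535.0, 412.0, 9.0], [720.0, 445.0, 29.0]]
```

View pics/top1.png

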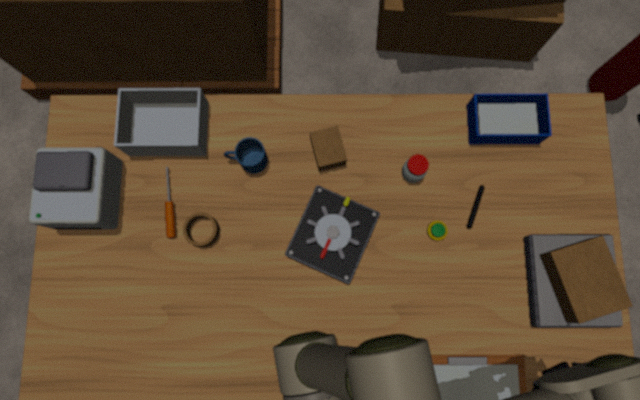

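The wheel centre is near (333,232). The yellow pointer is at (347,201), and the red stripe points to about (323,257), almost opposite it, so it looks like 4 clicks. The button is at the right, at (437,231).

```bash
cat >> h.py <<'E'
def hsvmask(p,lo,hi,box):
    m=cv2.inRange(cv2.cvtColor(p,cv2.COLOR_RGB2HSV),lo,hi)>0
    b=np.zeros_like(m); b[box[1]:box[3],box[0]:box[2]]=1; return m&b
def ray(n,u,v,z):
    f,cx,cy,R,t=cam(n); o=-R.T@t; w=R.T@np.array([(u-cx)/f,(v-cy)/f,1]); return o+w*(z-o[2])/w[2]
def cen(n,m,z): v,u=np.nonzero(m); return ray(n,u.mean(),v.mean(),z)[:2],len(u)
E
python3 - <<'E'
from h import *
p,d=cams.capture('top'); B=(280,180,390,290)
pt,n1=cen('top',hsvmask(p,(20,120,80),(40,255,255),B),60)
rd,n2=cen('top',hsvmask(p,(0,150,80),(8,255,255),B),60)
gm=hsvmask(p,(45,100,40),(85,255,255),(420,215,455,250)); c=cloud('top',d,gm)
print('zbut',np.percentile(c[:,2],[10,50,90]))
g,n3=cen('top',gm,np.median(c[:,2]))
wm=hsvmask(p,(0,0,110),(180,70,255),(300,200,370,265))
v,u=np.nonzero(wm); (cu,cv_),r=cv2.minEnclosingCircle(np.c_[u,v].astype(np.float32))
w1=ray('top',cu,cv_,60)[:2]; w2,n4=cen('top',wm,60)
a=lambda q,w:np.degrees(np.arctan2(*(q-w)[::-1]))
# four corner screws / counter body centre
r=spotter.regions_of('top','counter')[0]
C=cloud('top',d,r['pixels']); k=(C[:,2]>30)&(C[:,2]<42); rect=cv2.minAreaRect(C[k][:,:2].astype(np.float32))
print('pt',pt,n1,'red',rd,n2,'green',g,n3,'wheel',w1,w2,n4,'counter',rect)
for w in (w1,w2): print(a(pt,w),np.linalg.norm(pt-w),a(rd,w),np.linalg.norm(rd-w))
x=np.concatenate([p[185:280,285:385]]); save('c1.png',cv2.resize(x,None,fx=6,fy=6,interpolation=cv2.INTER_CUBIC))
E
```

```text
zbut [17.80123141 20.86452946 25.08812721]
pt [526.67470919 -28.39582547] 109 red [496.14129055   8.41950222] 57 green [ 552.52288252 -297.90150522] 140 wheel [543.32963402 -13.30522827] [544.48165887 -13.79272225] 958 counter ((542.1943359375, -14.39935302734375), (189.44508361816406, 209.5015869140625), 65.65221405029297)
-137.82108858156772 22.474711233859363 155.27944119672136 51.949048834409616
-140.64554531821736 23.029070337474476 155.321389983533 53.199380869967264
```

View pics/c1.png

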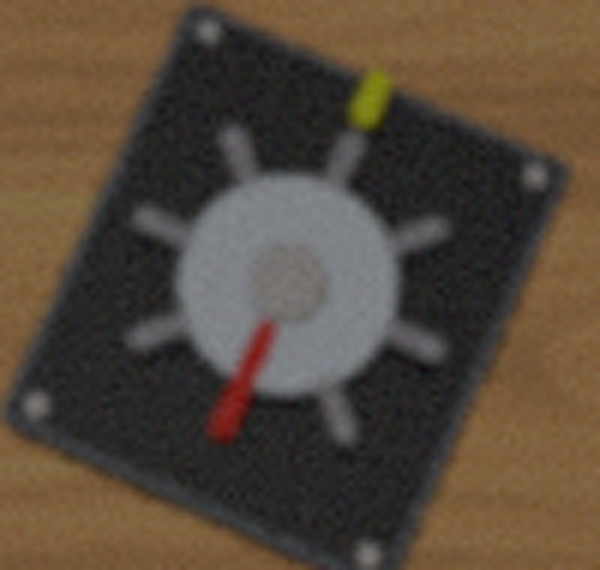

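step_arm(plan="4.2 -2.7 1 -8.4 0; 8.4 -5.4 2 -16.8 0; 12.6 -8.0 3 -25.2 0; 16.8 -10.7 4 -33.6 0; 21 -13.4 5 -42 0; 25.1 -16 6 -50.4 0; 29.3 -18.7 7 -58.8 0; 33.5 -21.4 8 -67.2 0; 37.7 -24.1 9 -75.6 0; 41.8 -26.7 10 -84 0", grip_force=40)

```text
time_s: 1.65
eef_pos: [484.4, -69.2, 132.4]
ee_rot: [0.0, 0.586, 0.81, 0.0]
force: [0.6, -0.9, 0.2]
grip_width: 0.001
```

step_arm(plan="0 0 0 0 0; 0 0 0 0 0; 0 0 0 0 0")

```text
time_s: 1.95
eef_pos: [483.2, -72.0, 132.7]
ee_rot: [0.0, 0.589, 0.808, -0.0]
force: [-0.4, -0.4, 0.3]
grip_width: 0.003
```

```bash
cat >> h.py <<'E'
def tool():
    s=readout.sense(); w,x,y,z=s['ee_rot']
    from scipy.spatial.transform import Rotation as Q
    return s,Q.from_quat([x,y,z,w]).as_matrix()
E
python3 - <<'E'
from h import *
s,M=tool(); print(s['time_s'],s['eef_pos'],s['grip_width'],s['joints'].round(2)); print(M.round(3), s['force'])
p,d=cams.capture('wrist'); save('w1.png',p)
p,d=cams.capture('side'); save('s1.png',p)
E
```

```text
1.95 [483.23847876 -71.9683327  132.72783505] 0.003380710133840306 [-0.39  0.34  1.74 -0.    1.06 -0.7 ]
[[-0.306  0.952  0.   ]
 [ 0.952  0.306 -0.   ]
 [-0.     0.    -1.   ]] [-0.36820923 -0.36712309  0.26675112]
```

View pics/w1.png

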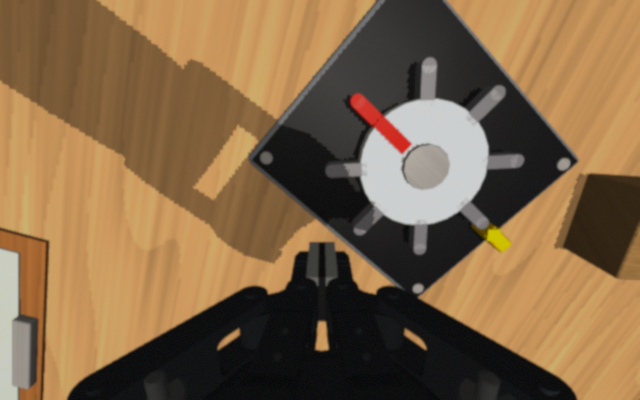

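View pics/s1.png

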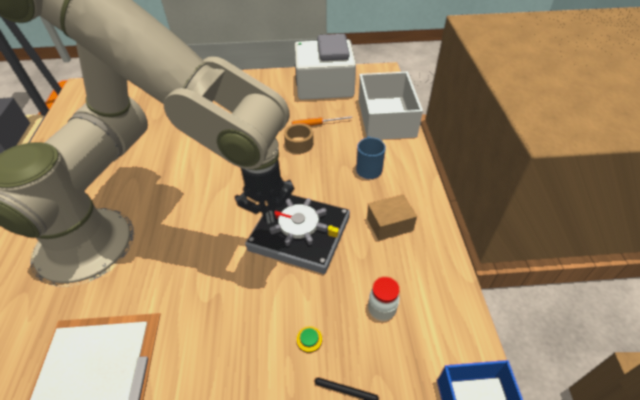

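The wrist picture shows the wheel hub at (425,166), red tooth at (357,100), pointer at (492,237) and the shut fingertips at (321,245). The side picture agrees: the gripper is above the counter's near side and nothing has been touched.

Run:
```python
from h import *
s,M=tool(); p,d=cams.capture('wrist')
for t in ['wheel','red_tooth']:
  for r in spotter.regions_of('wrist',t)[:1]:
    C=cloud('wrist',d,r['pixels']); k=(C[:,2]>55)&(C[:,2]<72); print(t,r['conf'],np.round(r['extent']),np.percentile(C[:,2],[5,50,95]),cv2.minEnclosingCircle(C[k][:,:2].astype(np.float32)))
print('hub',ray('wrist',425.5,166,66),'disc',ray('wrist',424.5,161,60))
print(s['eef_pos'],readout.sense()['eef_pos'])
r=ray('wrist',357,100,60)[:2]-ray('wrist',424.5,161,60)[:2]; print(np.degrees(np.arctan2(r[1],r[0])),np.linalg.norm(r))
```

```text
wheel 0.75 [424. 156. 202. 194.] [55.80595961 60.90834142 66.77069683] ((545.6438598632812, -13.306973457336426), 74.14338684082031)
red_tooth 0.73 [425. 151. 201. 202.] [54.74276255 60.85353152 66.71850657] ((545.7056274414062, -13.000548362731934), 74.14274597167969)
hub [544.73851726 -13.10393256  66.        ] disc [544.8919293  -10.30253986  60.        ]
[483.20560527 -72.28026824 132.84430212] [483.28610294 -71.92417184 132.73994468]
158.232164903169 67.65441013128793
```

step_arm(plan="0.6 0.9 0 0 0; 0.6 0.9 3 0 0; 0.6 0.9 6 0 0; 0.6 0.9 8.5 0 0; 0.6 0.9 8.5 0 0; 0.6 0.9 8.5 0 0")

```text
time_s: 2.8
eef_pos: [490.7, -62.5, 48.1]
ee_rot: [0.0, 0.588, 0.809, 0.0]
force: [0.5, -0.7, 0.8]
grip_width: 0.001
```

step_arm(plan="0.8 -0.3 0 0 0; 1.5 -0.5 0 0 0; 2.3 -0.6 0 0 0; 3.1 -0.7 0 0 0; 3.9 -0.6 0 0 0; 4.8 -0.5 0 0 0; 5.5 -0.3 0 0 0; 6.3 0 0 0 0; 6.8 0.2 0 0 0; 6.8 0.2 0 0 0")

```text
time_s: 3.8
eef_pos: [470.9, 3.4, 47.3]
ee_rot: [-0.0, 0.588, 0.809, -0.0]
force: [-0.5, -0.5, -0.6]
grip_width: -0.0
```

step_arm(plan="0 0 -1.5 0 0; 0 0 -3 0 0; -3.4 -0.1 -3 0 0; -6.8 -0.2 -3 0 0; -6.8 -0.2 -3 0 0; -6.8 -0.2 -3 0 0")

```text
time_s: 4.4
eef_pos: [489.9, -62.8, 77.2]
ee_rot: [-0.001, 0.589, 0.808, 0.0]
force: [-0.3, -0.6, -0.3]
grip_width: -0.002
```

```bash
cat >> h.py <<'E'
def wheel(name):
    p,d=cams.capture('wrist'); save(name,p)
    h=hsvmask(p,(0,150,60),(8,255,255),(0,0,640,400)); n,l,st,c=cv2.connectedComponentsWithStats(h.astype(np.uint8))
    i=1+np.argmax(st[1:,4]); C=cloud('wrist',d,l==i); r=C[:,:2].mean(0)-[544.5,-13]
    a=np.degrees(np.arctan2(r[1],r[0])); print('red',a,'r',np.hypot(*r),st[i,4],'wheel deg',(-24.4-a+180)%360-180)
    s,M=tool(); print(s['time_s'],s['eef_pos'].round(1),s['force'].round(1))
E
python3 -c "
from h import *
wheel('w2.png')"
```

```text
red 110.22193925464302 r 50.35183406374562 2492 wheel deg -134.62193925464302
4.45 [489.8 -62.2  77.2] [-0.3  0.1  0.1]
```

View pics/w2.png

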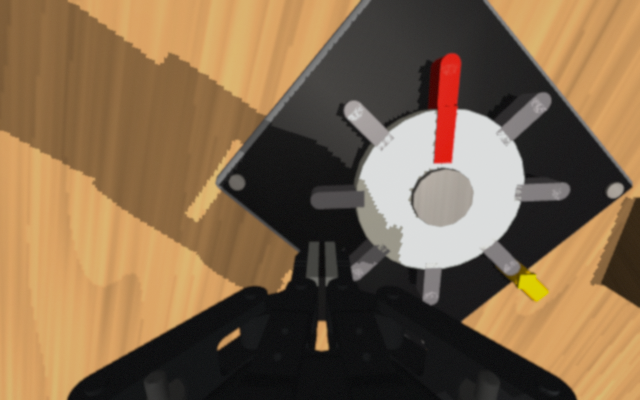

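The red tooth's tip is now at (451,62). The wheel reads -134.6°, so it moved exactly one click. I'll repeat the stroke.

step_arm(plan="0 0 1.5 0 0; 0 0 3 0 0; 0 0 3 0 0")

```text
time_s: 4.75
eef_pos: [488.9, -61.3, 46.1]
ee_rot: [-0.002, 0.588, 0.809, -0.0]
force: [-0.4, -0.6, 0.3]
grip_width: -0.0
```

step_arm(plan="0.8 -0.3 0 0 0; 1.5 -0.5 0 0 0; 2.3 -0.6 0 0 0; 3.1 -0.7 0 0 0; 3.9 -0.6 0 0 0; 4.8 -0.5 0 0 0; 5.5 -0.3 0 0 0; 6.3 0 0 0 0; 6.8 0.2 0 0 0; 6.8 0.2 0 0 0")

```text
time_s: 5.75
eef_pos: [470.9, 3.5, 47.3]
ee_rot: [-0.0, 0.588, 0.809, -0.0]
force: [-1.3, -0.6, -0.9]
grip_width: -0.002
```

step_arm(plan="0 0 -1.5 0 0; 0 0 -3 0 0; -3.4 -0.1 -3 0 0; -6.8 -0.2 -3 0 0; -6.8 -0.2 -3 0 0; -6.8 -0.2 -3 0 0")

```text
time_s: 6.35
eef_pos: [489.9, -62.8, 77.2]
ee_rot: [-0.001, 0.589, 0.808, 0.0]
force: [0.0, 0.4, -0.1]
grip_width: 0.001
```

```bash
python3 -c "
from h import *
wheel('w3.png')"
```

```text
red 65.95663536940002 r 51.43846541127353 2409 wheel deg -90.35663536940001
6.4 [489.8 -62.2  77.2] [-0.3  0.  -0.4]
```

step_arm(plan="0 0 1.5 0 0; 0 0 3 0 0; 0 0 3 0 0")

```text
time_s: 6.7
eef_pos: [488.9, -61.3, 46.1]
ee_rot: [-0.002, 0.588, 0.809, -0.0]
force: [0.2, -0.6, -0.5]
grip_width: 0.001
```

step_arm(plan="0.8 -0.3 0 0 0; 1.5 -0.5 0 0 0; 2.3 -0.6 0 0 0; 3.1 -0.7 0 0 0; 3.9 -0.6 0 0 0; 4.8 -0.5 0 0 0; 5.5 -0.3 0 0 0; 6.3 0 0 0 0; 6.8 0.2 0 0 0; 6.8 0.2 0 0 0")

```text
time_s: 7.7
eef_pos: [470.9, 3.5, 47.3]
ee_rot: [-0.0, 0.588, 0.809, -0.0]
force: [-1.5, -1.9, -0.2]
grip_width: 0.0
```

step_arm(plan="0 0 -1.5 0 0; 0 0 -3 0 0; -3.4 -0.1 -3 0 0; -6.8 -0.2 -3 0 0; -6.8 -0.2 -3 0 0; -6.8 -0.2 -3 0 0")

```text
time_s: 8.3
eef_pos: [489.9, -62.8, 77.2]
ee_rot: [-0.0, 0.589, 0.808, 0.0]
force: [-0.2, 1.1, -0.4]
grip_width: 0.0
```

```bash
python3 -c "
from h import *
wheel('w4.png')"
```

```text
red 21.26581858739958 r 50.28103277404392 1790 wheel deg -45.66581858739957
8.35 [489.8 -62.2  77.2] [-0.2 -0.2 -0.2]
```

One click remains, so the same stroke once more.

step_arm(plan="0 0 1.5 0 0; 0 0 3 0 0; 0 0 3 0 0")

```text
time_s: 8.65
eef_pos: [488.9, -61.3, 46.0]
ee_rot: [-0.002, 0.588, 0.809, -0.0]
force: [0.3, 0.2, 0.5]
grip_width: -0.003
```

step_arm(plan="0.8 -0.3 0 0 0; 1.5 -0.5 0 0 0; 2.3 -0.6 0 0 0; 3.1 -0.7 0 0 0; 3.9 -0.6 0 0 0; 4.8 -0.5 0 0 0; 5.5 -0.3 0 0 0; 6.3 0 0 0 0; 6.8 0.2 0 0 0; 6.8 0.2 0 0 0")

```text
time_s: 9.65
eef_pos: [470.9, 3.4, 47.3]
ee_rot: [-0.0, 0.588, 0.809, -0.0]
force: [-1.6, -1.3, 0.1]
grip_width: 0.001
```

step_arm(plan="0 0 -1.5 0 0; 0 0 -3 0 0; 0 0 -6 0 0; -3.4 -0.1 -6 0 0; -6.8 -0.2 -6 0 0; -6.8 -0.2 -6 0 0; -6.8 -0.2 -6 0 0")

```text
time_s: 10.35
eef_pos: [489.9, -62.8, 107.2]
ee_rot: [-0.001, 0.589, 0.808, 0.0]
force: [0.6, 0.5, 0.1]
grip_width: 0.002
```

```bash
python3 -c "
from h import *
wheel('w5.png')
s,M=tool();print(M.round(3))
p,d=cams.capture('top'); g=hsvmask(p,(45,100,40),(85,255,255),(420,210,460,255)); print(g.sum(),cen('top',g,25))
p,d=cams.capture('side')
for r in spotter.regions_of('side','log_top')[:2]:
  C=cloud('side',d,r['pixels']);print(r['conf'],r['extent'],np.percentile(C,[5,50,95],axis=0).round(1).tolist())
g=hsvmask(p,(45,100,40),(85,255,255),(280,310,340,370));C=cloud('side',d,g);print(g.sum(),C.mean(0),np.percentile(C[:,2],[10,50,90]))
"
```

```text
red -24.215354719884964 r 48.559042891774624 997 wheel deg -0.1846452801150349
10.4 [489.8 -62.2 107.2] [0.9 0.2 0.6]
[[-0.308  0.951 -0.001]
 [ 0.951  0.308  0.001]
 [ 0.001 -0.001 -1.   ]]
139 (array([ 552.13411054, -296.6569717 ]), 139)
0.67 [311.0, 338.6, 16.2, 19.9] [[539.3, -317.6, 16.7], [555.3, -302.3, 22.2], [571.5, -286.2, 24.6]]
240 [ 555.30523039 -302.16050332   22.41629452] [20.73555437 22.35113726 24.20499762]
```

View pics/w5.png

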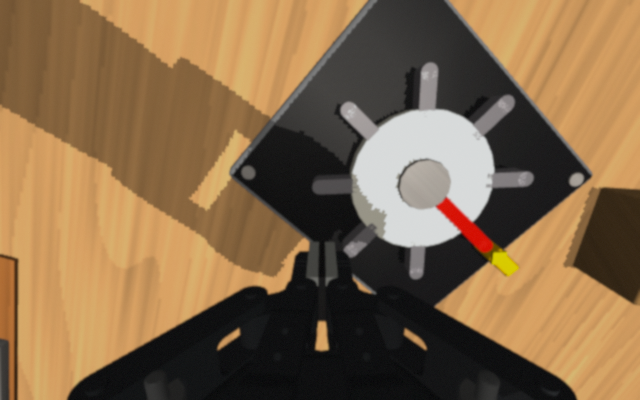

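The red tooth at (480,236) meets the yellow pointer at (503,262), and the wheel reads -0.2°. Next is the button.

step_arm(plan="-3 -0.1 0 0 0; -6 -0.3 0 0 0; -9 -0.4 0 0 0; -12 -0.6 0 0 0; -15 -0.8 0 0 0; -18 -0.9 0 0 0; -21 -1.1 0 0 0; -24.4 -1.2 0 0 0; -24.4 -1.2 0 0 0; -24.4 -1.2 0 0 0")

```text
time_s: 11.55
eef_pos: [553.8, -297.9, 107.0]
ee_rot: [-0.001, 0.588, 0.809, 0.0]
force: [0.3, 0.6, -0.9]
grip_width: 0.0
```

```bash
python3 -c "
from h import *
p,d=cams.capture('wrist'); save('w6.png',p)
g=hsvmask(p,(45,100,40),(85,255,255),(0,0,640,400));C=cloud('wrist',d,g);print(g.sum(),C.mean(0),np.percentile(C[:,2],[5,25,50,75,95]),cv2.minEnclosingCircle(C[:,:2].astype(np.float32)))
s,M=tool();print(s['eef_pos'],M.round(3))
"
```

```text
1587 [ 554.63876772 -296.35816903   22.96086813] [21.53912818 22.57883275 23.07130287 23.52788094 24.13938042] ((555.2762451171875, -297.20294189453125), 19.17300796508789)
[ 553.8614098  -297.35416952  107.24848839] [[-0.309  0.951 -0.001]
 [ 0.951  0.309  0.001]
 [ 0.001 -0.    -1.   ]]
```

View pics/w6.png

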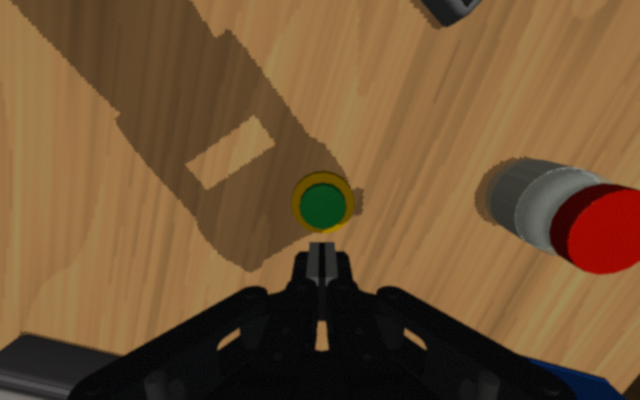

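The green button at (322,206) lies directly under the fingertips, within 2 mm. Its top is at about z = 23.

step_arm(plan="0 0 3 0 0; 0 0 6 0 0; 0 0 7.9 0 0; 0 0 8.2 0 0; 0 0 8.4 0 0; 0 0 8.6 0 0; 0 0 8.8 0 0; 0 0 8.8 0 0; 0 0 8.8 0 0")

```text
time_s: 12.5
eef_pos: [554.4, -298.6, 20.3]
ee_rot: [0.001, 0.588, 0.809, 0.0]
force: [1.5, 1.3, 2.4]
grip_width: 0.002
```

step_arm(plan="0 0 0.1 0 0; 0 0 0.2 0 0; 0 0 0.3 0 0; 0 0 0.3 0 0")

```text
time_s: 12.9
eef_pos: [554.3, -298.6, 16.7]
ee_rot: [0.001, 0.588, 0.809, 0.0]
force: [3.9, 1.6, 4.4]
grip_width: -0.004
```

step_arm(plan="0 0 0.1 0 0; 0 0 0.1 0 0; 0 0 0.1 0 0")

```text
time_s: 13.2
eef_pos: [554.3, -298.6, 16.1]
ee_rot: [0.001, 0.588, 0.809, 0.0]
force: [2.3, 1.9, 8.3]
grip_width: -0.002
```

step_arm(plan="0 0 0.1 0 0; 0 0 0.1 0 0; 0 0 0.1 0 0")

```text
time_s: 13.5
eef_pos: [554.4, -298.6, 15.9]
ee_rot: [0.001, 0.588, 0.809, 0.0]
force: [0.5, 3.6, 14.0]
grip_width: 0.002
```

step_arm(plan="0 0 -0.5 0 0; 0 0 -1 0 0; 0 0 -3 0 0; 0 0 -6 0 0; 0 0 -9 0 0; 0 0 -12 0 0; 0 0 -12 0 0; 0 0 -12 0 0; 0 0 -12 0 0; 0 0 -12 0 0")

```text
time_s: 14.5
eef_pos: [553.3, -298.1, 133.0]
ee_rot: [-0.001, 0.588, 0.809, -0.0]
force: [-0.4, 0.5, -0.1]
grip_width: 0.003
```

```bash
python3 -c "
from h import *
p,d=cams.capture('wrist')
g=hsvmask(p,(45,100,40),(85,255,255),(0,0,640,400));C=cloud('wrist',d,g);print('button z',np.percentile(C[:,2],[25,50,75]))
p,d=cams.capture('top'); save('top2.png',p)
rm=hsvmask(p,(0,150,80),(8,255,255),(300,200,375,280)); C=cloud('top',d,rm); r=C[:,:2].mean(0)-[542.5,-14]; print('red ang',np.degrees(np.arctan2(r[1],r[0])),rm.sum())
for t in ['tape','mug','carton','jar','marker','driver']:
    for r in spotter.regions_of('top',t)[:1]: print(t,np.round(r['extent']))
s,M=tool();print(s['time_s'],s['eef_pos'],s['force'])
"
```

```text
button z [22.6919754  23.15300059 23.61063655]
red ang -23.627194816132643 52
tape [201. 229.  36.  32.]
mug [244. 156.  44.  37.]
carton [328. 150.  36.  45.]
jar [416. 168.  29.  30.]
driver [171. 202.  10.  68.]
14.9 [ 553.89834858 -298.44234713  134.44097712] [0.35777274 0.24103388 0.46383397]
```

View pics/top2.png

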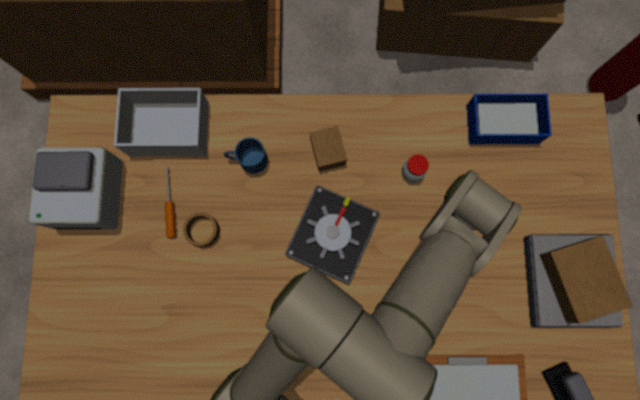

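The red stripe points at the pointer, at (345,203), and the button is up again. The tape, mug, carton, jar and driver show where they were. The arm hides the marker in this view, but the gripper stayed well above it and to one side.

```bash
python3 -c "
from h import *
print(workorder.finish_job())"
```

```text
the job is handed in; nothing more can be done
None
```

The red tooth now points at the yellow pointer, and the green log button was pressed right down afterwards and came up again. I handed the job in at about 15 s.

- **Wheel:** it started 4 clicks short. I flicked it clockwise four times with the shut fingertips and checked the angle after each flick: -134.6°, -90.4°, -45.7°, -0.2°. A last look from the top camera still showed the red tooth at the pointer.
- **Button:** I pressed it to its stop. It went down about 7 mm by the TCP reading, and the force rose to 14 N, well above the 5 N spring. After release its top was back at 23 mm, the same as before.
- **Other things:** the tape, mug, carton, jar and driver were where they started, within what the network can measure. The arm hid the marker in the last picture, so I could not check it. The fingertips stayed about 80 mm from it.
- **Robot:** at hand-in the arm was clear above the button, with force readings near zero.

No check failed or disagreed.

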